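# Hang the utensil hanger on the kitchen rail

### The arm

A 6-joint arm with a two-finger parallel gripper is mounted at the origin on the work surface. World frame = base frame: x ahead of the robot, y to its left, z up, the work surface at z = 0. Lengths are in m, angles in rad, forces in N, time in s.
With the tool pointing down it reaches from about 0.4 to 0.925 m from the base axis. Payload 3.4 kg.
Tool frame: the origin (TCP) lies midway between the tips of the shut fingers; the grasp point (between the pads) lies 19 mm behind it; z points along the fingers, y is the line along which they close (so a half turn about z gives the same grasp; the last joint's range is limited). The gripper opens to 85 mm and grips with 20 to 120 N. Pads are 22 mm wide; open, the fingers measure 114 mm over their backs; the gripper's body (76 mm by 85 mm) begins 54 mm behind the grasp point. The pads swing forward as they close: fully open they stand 13 mm farther back than shut.
Start: joints at [1.173, 0.307, 1.506, -0, 1.328, -0.073], TCP at [0.183, 0.545, 0.231] pointing down, gripper open.
Joint ranges: [-3.12, 3.12], [-1.05, 2.28], [0.14, 2.33], [-1.42, 4.57], [0.1, 2.73], [-2.68, 2.68]. Speed limits (rad/s): [2.57, 2.57, 3.14, 3.14, 3.14, 3.14].

### API

Orientations are given as a 3x3 rotation matrix whose columns are the frame's x, y, z axes.
In Python, from station import * gives the robot as it stands.
- The arm moves only by the tool drive_tool, never from a script. Its argument "series" is a list of rows, each a list of 5 numbers: the finger opening in m, from 0 to 0.0854, then the shift along the tool's x, y, z in m, then the turn about the tool's z in rad. A call has 1 to 20 rows; each row is the pose to reach, as a shift and turn from the pose commanded when the call began, along the tool's axes at that moment; what a row does not reach only later rows make up. A row lasts 1/12 s, in which the tool goes at most 41.7 mm and 7.16 degrees, less where a joint would pass 70% of its speed; a pose out of reach is approached as far as the arm can. A call with a gripper value outside its range is refused whole. The fingers move at their own pace and stop on an object; "force" is the grip in N (left out, the last holds). Time passes only in rows, so rows that repeat a pose let the fingers close. It gives the time, the measured TCP pose, the force, the opening and the grip force at its end, in the units of the state.
- observe(): the state, without advancing time (a new reading comes with each control period).
- grab_frame(name): name is "side" or "top"; returns a dict with "pixels" (480x640x3 uint8, red, green, blue), "depth" (480x640 float32, m along the optical axis (not along the pixel's ray), 0 where there is no reading), "mtx" (3x3 intrinsics, pixels), "cam_to_world" (4x4, takes a point from camera to world coordinates). Camera axes: x right, y down, z forward; pixel columns grow to the right and rows downward; lengths in m; the calibration is good to about 2 mm. A picture is of the moment at which its call begins.
- sign_off(): hands the job in; it is judged then, once.
The state is a dict: "time": time; "qpos": joint angles; "qvel": joint speeds; "joint_efforts": joint torques, N m; "eef_pos": TCP position; "orientation": TCP orientation; "wrist_force": force on the tool from outside, world axes, zero at the start; "ft_torque": the same for the moment, N m; "width": finger opening in m; "finger_force": force on a finger pad.
Only numpy, scipy, OpenCV 4.12 (cv2) and the standard library are available. Lean on these libraries where they do the work, as an engineer would, in place of code of your own. Each camera call takes 0.05 s, during which the arm holds its last target. There are 200 camera calls.

### The job

Lift the steel hook-over hanger out of the black tray and lean it on the sloping recipe stand, foot on the lip and hook facing up, and let go of it there. Then take it afresh by its top and hook it over the horizontal rail, at least 80 mm to one side of the upright pointer on the rail's base; slide it along the rail, without lifting it off, until it is centred over the pointer (within about 10 mm), and let go. Do not disturb the other kitchen things.

Things in the scene. Friction and masses are not known exactly. Their poses are not given: they have to be found in the camera images.
- hanger: Loose steel hanger, 200 mm long, 0.2-0.4 kg, lying flat in the tray at first, hook up. Own x runs to its top end, y across, z from its flat face to the hook side. Origin: on the flat face (z=0), centre of its body. Body plate x -50..50, 60 wide, 8 thick; neck strip x 50..150, 26 wide, 8 thick. Ledge x -50..-38 stands to z 38; three pegs at x -22 to z 47. Centre of mass about x 0, z 17 (mm).
- hook_mouth (a point): Point inside the hanger's hook where the rail's axis lies when hung: hanger frame (83, 0, 19) mm, same axes. The hook is 26 mm wide: a roof-shaped crown, outer ridge x = 101 mm, inner ridge (91, 0, 19) with inner faces falling 35 degrees to both sides, seats the rail; its far side ends in a lip, z 36 to 44 mm, x 58 to 82 mm. Mouth 28 mm wide (z 8 to 36 mm), open to the hanger's -x.
- top_tab (a point): Middle of the hanger's top tab, the part of the neck above the hook's crown (x 103 to 150 mm, 26 mm wide, 8 mm thick), the grip for hanging: hanger frame (127, 0, 4) mm. Axes as the hanger.
- tray: Fixed black tray, 235 x 190 x 22 mm, walls and floor 5 mm; origin at the centre of its underside, x along its length. The hanger lies in it with its top roughly away from the robot.
- stand: Fixed wooden recipe stand on a base 130 x 120 x 10 mm; origin at the centre of its underside; front faces its own -x. Its flat panel, 120 mm wide (y) and 100 mm long, rises at 45 degrees from the lip towards +x and up, reaching x = +26 mm, z = 97 mm.
- stand_seat (a point): Middle of the inner corner between the stand's panel and its lip (where the lower edge of a leaning thing rests): stand frame (-45, 0, 26) mm. The lip, 10 mm thick, rises 20 mm at right angles to the panel. Axes as the stand.
- rail: Fixed rail stand: steel bar 14 mm in diameter, 450 mm long along its own y, axis at z = 220 mm, x = 0; posts at y = +-222 mm reach 228 mm; base 60 x 470 x 12 mm. Origin: on the counter, midway. A ladle (y = -182 mm) and a turner (y = +182 mm), 50 mm wide, hang fixed at the ends, rising to z = 234 mm; the bar is free from y = -150 to +150 mm.
- mark: The pointer: fixed upright steel plate, 56 mm deep (x), 6 mm thick (y), 26 mm tall, on a 24 mm wide foot on the rail's base, off centre at varying places. Origin: centre of its underside, 12 mm above the counter. Axes as the rail.
- spatula: Bystander, to be left alone: spatula with a black handle, 190 mm long, 30 mm wide, loose in the tray beside the hanger; origin under its middle.
- jar: Bystander, to be left alone: glass jar, 60 mm across, 80 mm tall, between tray and stand; origin at the centre of its underside.
- mug: Bystander, to be left alone: white mug, 80 mm across, 90 mm tall; origin at the centre of its underside.
- can: Bystander, to be left alone: steel can, 70 mm across, 100 mm tall; origin at the centre of its underside.
- bowl: Bystander, to be left alone: white bowl, 130 mm across, 55 mm tall; origin at the centre of its underside.
- cup: Bystander, to be left alone: black cup, 72 mm across, 85 mm tall; origin at the centre of its underside.
Not all that is in view belongs to the job. What is shaped like the hanger but orange is not meant. What is shaped like the stand but purple is not meant.

How it is judged:
On the way, in this order (a step that is already met when the one before it is completed fails the run):
1. the hanger leans on the recipe stand, hook side up, let go and at rest (contact force between hanger and stand above 0.3 N and contact force between hanger and the fingers below 0.05 N and linear speed of hanger below 0.03 m/s and angle between hanger's own x axis and vertical between 0.55 and 1.05 rad and angle between hanger's own z axis and vertical below 1.05 rad and x of hanger in the frame of stand_seat between 0 and 0.08 m and y of hanger in the frame of stand_seat between -0.06 and 0.06 m), for 0.2 s.
2. the hanger is hooked over the rail, at least 70 mm along it from the pointer (x of hook_mouth in the frame of rail between -0.012 and 0.012 m and z of hook_mouth in the frame of rail between 0.208 and 0.23 m and angle between hanger's own x axis and vertical below 0.3 rad and not (y of hook_mouth in the frame of mark between -0.07 and 0.07 m)), for 0.1 s.
At the end, for the whole second after the job is handed in: The hanger hangs from the rail at rest, rail inside its hook (hook mouth within 12 mm of the rail's axis), within 0.3 rad of upright, square to the rail within 0.2 rad, its middle within 12 mm along the rail of the pointer's middle (x of hook_mouth in the frame of rail between -0.012 and 0.012 m and z of hook_mouth in the frame of rail between 0.208 and 0.23 m and angle between hanger's own x axis and vertical below 0.3 rad and y of hook_mouth in the frame of mark between -0.012 and 0.012 m and angle between the y axis of hanger and the y axis of rail, either way round below 0.2 rad and contact force between hanger and rail above 0.3 N and linear speed of hanger below 0.06 m/s); the robot touches nothing.
It fails at once if the hanger is hooked on or lifted off within 50 mm of the pointer instead of being slid there (y of hook_mouth in the frame of mark between -0.05 and 0.05 m and x of hook_mouth in the frame of rail between -0.016 and 0.016 m and z of hook_mouth in the frame of rail between 0.234 and 0.246 m).
It fails at once if a bystander (spatula, jar, mug, can, bowl or cup) is shifted by more than 30 mm (distance of any of spatula, jar, mug, can, bowl, cup from where it was at the start of the episode above 0.03 m).
It fails at once if a standing bystander is knocked over (angle between any of jar, mug, can, bowl, cup's own z axis and vertical above 0.5 rad).
It also fails if it takes over 67 s, if anything falls off the work surface, if the arm or the gripper's body presses on something with over 40 N, if the wrist force passes 120 N, or if a joint passes its speed limit or range.

## Working session

There is one attempt and no reset: what is moved stays moved. The work goes in short steps, Python scripts to look and compute and a tool call to move; the robot and the scene stay as the last step left them, time stands still between calls to the robot, and variables do not carry over. Pictures are saved under pics/ and viewed, at most 13 in all, crops included, and the job is handed in when it is done.

Besides the shell and the picture viewer there is one more tool, called after "Request:" as a command line: name --pt "numbers of a row" for each row, then --argument value for the rest. drive_tool: Moves the arm, as the interface text tells. Its arguments: {"type":"object","properties":{"series":{"type":"array"},"force":{"type":"number"}},"required":["series"]}

```bash
ls; mkdir -p pics; python3 - <<'E'
from station import *
import cv2,numpy as np
for n in("top","side"):
    f=grab_frame(n);cv2.imwrite(f"pics/{n}0.png",f["pixels"][...,::-1]);np.savez(f"{n}0.npz",**f)
    print(n,f["mtx"].round(1).tolist(),f["cam_to_world"].round(3).tolist())
print(observe())
E
```

```text
pics
top [[520.8, 0.0, 325.1], [0.0, 520.8, 242.9], [0.0, 0.0, 1.0]] [[0.007, -0.991, 0.13, 0.291], [-1.0, -0.006, 0.005, 0.006], [-0.005, -0.13, -0.991, 1.352], [0.0, 0.0, 0.0, 1.0]]
side [[569.2, 0.0, 319.7], [0.0, 569.2, 245.8], [0.0, 0.0, 1.0]] [[-0.743, 0.4, -0.536, 1.363], [0.669, 0.473, -0.574, 0.961], [0.024, -0.785, -0.619, 1.088], [0.0, 0.0, 0.0, 1.0]]
{'time': 0.1, 'qpos': array([ 1.17350953e+00,  3.07516954e-01,  1.50752121e+00, -1.27791085e-05,
        1.32841649e+00, -7.34629493e-02]), 'qvel': array([-0.00130075, -0.00209369, -0.00301981,  0.00034311, -0.00095782,
       -0.00011928]), 'joint_efforts': array([ 1.33053185e-03, -4.58523667e+01, -2.52609283e+01, -1.82082222e-04,
        5.60769535e-03, -1.87598749e-05]), 'eef_pos': array([0.18272871, 0.54453965, 0.23047054]), 'orientation': array([[-9.48026561e-01,  3.18190410e-01, -7.09001559e-04],
       [ 3.18191176e-01,  9.48025006e-01, -1.72177605e-03],
       [ 1.24298581e-04, -1.85788746e-03, -9.99998266e-01]]), 'wrist_force': array([-0.9946159 ,  0.07660853, -0.00376267]), 'ft_torque': array([-0.04382969, -0.00458615, -0.00144396]), 'finger_force': 0.0, 'width': 0.08554613358768555}
```

View pics/top0.png

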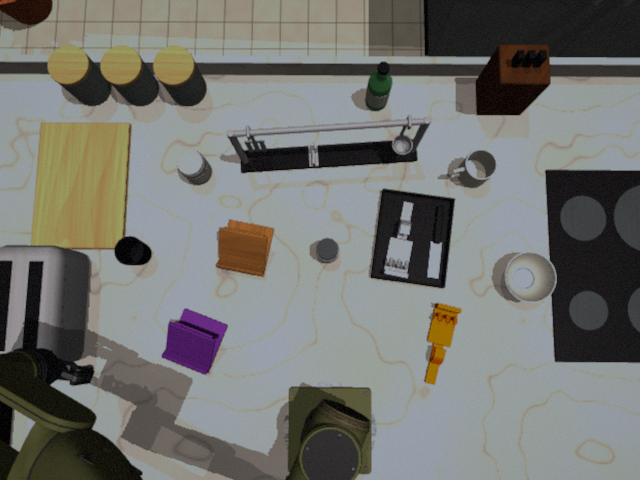

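View pics/side0.png

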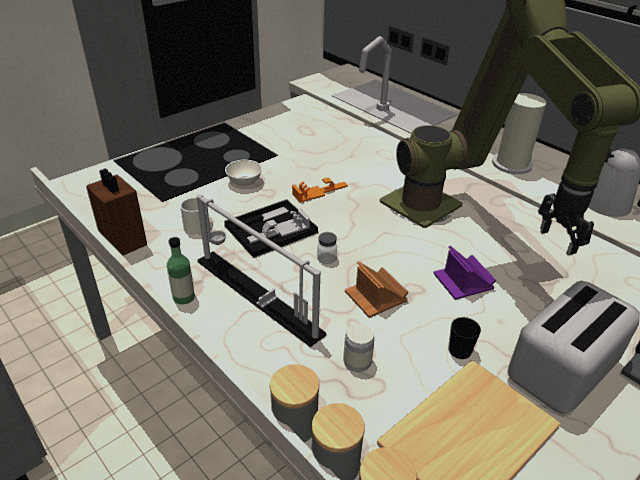

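The top view shows the steel hanger in the black tray at (400,240), the spatula beside it at (437,243), and the orange decoy hanger at (440,340). The wooden stand is at (246,248) with the purple decoy at (195,340). The rail runs from (230,133) to (428,122), with the pointer at (314,156).
Could be mistaken for the hanger: the spatula (437,243) and the orange hanger (440,340). I choose the steel piece with hook and pegs at (400,240), and will check it in a crop.

```bash
cat > h.py <<'E'
import numpy as np,cv2
def load(n): return np.load(n)
def cloud(f):
    d=f["depth"];v,u=np.mgrid[:480,:640];K=f["mtx"]
    p=np.stack([(u-K[0,2])/K[0,0]*d,(v-K[1,2])/K[1,1]*d,d],-1)
    T=f["cam_to_world"];P=p@T[:3,:3].T+T[:3,3];P[d==0]=np.nan;return P
def rect(xy):
    c,s,a=cv2.minAreaRect(xy.astype(np.float32)*1000);return np.round(c,1),np.round(s,1),round(a,2)
E
python3 - <<'E'
from h import *
f=load("top0.npz");P=cloud(f);im=f["pixels"];hsv=cv2.cvtColor(im,cv2.COLOR_RGB2HSV).astype(int)
c=im[110:300,365:465];cv2.imwrite("pics/crop.png",cv2.resize(c[...,::-1],None,fx=3,fy=3,interpolation=cv2.INTER_NEAREST))
print("noise table z",np.nanstd(P[300:340,330:380,2]),np.nanmean(P[300:340,330:380,2]))
v,u=np.mgrid[:480,:640]
def box(a,b,c,d): return (u>a)&(u<b)&(v>c)&(v<d)
# tray
m=box(365,462,183,292)&(hsv[...,2]<60)
print("tray",rect(P[m][:,:2]))
m=box(380,420,195,282)&(hsv[...,2]>90)
x=P[m];print("hanger",rect(x[:,:2]),x[:,2].min(),x[:,2].max())
for vv in range(198,282,3):
    r=np.where(m[vv])[0]
    if len(r):
        q=P[vv,r];print(vv,r.min(),r.max(),len(r),q[:,:].mean(0).round(4),q[:,1].min().round(4),q[:,1].max().round(4),q[:,2].max().round(3))
# stand
m=box(205,285,210,285)&(hsv[...,0]<20)&(hsv[...,1]>110)
x=P[m];print("stand",rect(x[:,:2]))
mm=m&(P[...,2]>.035);x=P[mm];A=np.c_[x[:,:2],np.ones(len(x))]
lo=m&(P[...,2]<.018);print("base",rect(P[lo][:,:2]))
for z0,z1 in((.085,.11),(.06,.085),(.035,.06),(.018,.035)):
    k=m&(P[...,2]>z0)&(P[...,2]<z1);x=P[k];print(z0,k.sum(),x.mean(0).round(4),rect(x[:,:2]))
k=box(215,440,110,160)&(P[...,2]>.205)&(P[...,2]<.245);x=P[k];print("rail",len(x),rect(x[:,:2]),x.mean(0))
k=box(300,325,140,172)&(hsv[...,2]>90)&(P[...,2]>.008)&(P[...,2]<.06);x=P[k];print("mark",len(x),rect(x[:,:2]),x.mean(0),x[:,2].max())
k=k&(P[...,2]>.028);x=P[k];print("marktop",len(x),rect(x[:,:2]),x.mean(0))
E
```

```text
noise table z 0.002834512574462004 -0.0015690747743881733
tray (array([ 482. , -213.6]), array([187.4, 233.4]), 82.21)
hanger (array([ 473.2, -172. ]), array([ 37.4, 217.4]), 68.7) nan nan
201 404 405 2 [ 0.5783 -0.1941  0.0127] -0.1951 -0.1931 0.015
204 403 413 11 [ 0.5706 -0.2033  0.0115] -0.2166 -0.1912 0.017
207 402 412 11 [ 0.5628 -0.2008  0.0106] -0.2142 -0.1884 0.016
210 402 411 10 [ 0.5546 -0.1992  0.0113] -0.2109 -0.1873 0.015
213 401 411 11 [ 0.5468 -0.1979  0.0106] -0.212 -0.1858 0.016
216 401 410 10 [ 0.5387 -0.1964  0.0113] -0.208 -0.1839 0.016
219 401 410 10 [ 0.5299 -0.1957  0.0156] -0.2085 -0.1819 0.03
222 402 409 8 [ 0.5177 -0.1918  0.0408] -0.2015 -0.1822 0.045
225 400 410 11 [ 0.5095 -0.19    0.0434] -0.2024 -0.1802 0.051
228 400 410 11 [ 0.5013 -0.1894  0.0464] -0.2023 -0.1771 0.054
231 399 409 11 [ 0.4941 -0.1874  0.0425] -0.1997 -0.1766 0.05
234 398 409 8 [ 0.4886 -0.1919  0.0282] -0.1995 -0.1761 0.046
237 390 406 14 [ 0.4833 -0.178   0.0105] -0.197 -0.1561 0.014
240 389 407 19 [ 0.4753 -0.1761  0.0114] -0.1996 -0.1542 0.016
243 389 412 24 [ 0.4675 -0.1826  0.01
[... 807 characters left out ...]
53.9, 220.3]), array([121.2, 128.8]), 78.94)
0.085 325 [0.4773 0.2123 0.0907] (array([477.6, 213. ]), array([117.1,  21.8]), 80.11)
0.06 571 [0.4598 0.2178 0.0733] (array([464.9, 217. ]), array([120.3,  49.8]), 79.17)
0.035 643 [0.4261 0.2237 0.0454] (array([420.3, 224.6]), array([120. ,  62.2]), 80.75)
0.018 440 [0.4083 0.2264 0.0299] (array([407.4, 227.2]), array([119.5,  36.9]), 80.86)
rail 1390 (array([702.8,   5.6]), array([ 26.9, 458.5]), 4.26) [0.70198268 0.00509771 0.22369746]
mark 184 (array([700.7,  54.3]), array([57.7, 40.1]), 4.47) [0.69964231 0.04699167 0.01942447] 0.04225292193143271
marktop 45 (array([699.7,  45.5]), array([53. ,  5.7]), 4.2) [0.69915351 0.04563269 0.03627991]
```

View pics/crop.png

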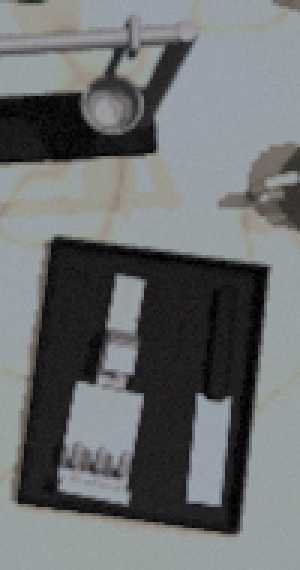

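The crop shows the steel hanger with its hook near (120,350) and its pegs near (95,460). The spatula is at (215,400), well clear. The measured sizes agree with those given: hanger 200 mm long, stand 120x130, rail 458, mark depth 53.

```bash
cat > go.py <<'E'
import sys,numpy as np
from station import *
def go(*wps,yaw=None):
    """wps: world TCP targets; yaw: wanted world heading (deg) of tool y measured from world +y"""
    s=observe();R=s["orientation"];p=s["eef_pos"];y=R[:,1];h=np.degrees(np.arctan2(-y[0],y[1]))
    print("t",round(s["time"],2),"tcp",p.round(4),"heading",h.round(2),"w",round(s["width"],4),"F",s["wrist_force"].round(2),"q",s["qpos"].round(2))
    for w in wps: print(w,"->",(R.T@(np.array(w)-p)).round(4))
    if yaw is not None: print("turn",round(-np.radians(yaw-h),4))
E
python3 -c "
from go import *
go((.45,.25,.23),(.554,-.199,.23),(.554,-.199,.06),(.554,-.199,.012),yaw=-11.7)"
```

```text
t 0.1 tcp [0.1827 0.5445 0.2305] heading -18.55 w 0.0855 F [-0.99  0.08 -0.  ] q [ 1.17  0.31  1.51 -0.    1.33 -0.07]
(0.45, 0.25, 0.23) -> [-0.3471 -0.1942  0.0008]
(0.554, -0.199, 0.23) -> [-0.5886 -0.5868  0.0015]
(0.554, -0.199, 0.06) -> [-0.5886 -0.5864  0.1715]
(0.554, -0.199, 0.012) -> [-0.5886 -0.5864  0.2195]
turn -0.1196
```

Request:
drive_tool --pt "0.05 -0.03 -0.015 0 -0.01" --pt "0.05 -0.065 -0.035 0 -0.03" --pt "0.05 -0.1 -0.055 0 -0.05" --pt "0.05 -0.135 -0.075 0 -0.07" --pt "0.05 -0.17 -0.095 0 -0.09" --pt "0.05 -0.205 -0.115 0 -0.12" --pt "0.05 -0.24 -0.135 0 -0.12" --pt "0.05 -0.275 -0.155 0 -0.12" --pt "0.05 -0.31 -0.18 0 -0.12" --pt "0.05 -0.34 -0.205 0 -0.12" --pt "0.05 -0.365 -0.235 0 -0.12" --pt "0.05 -0.385 -0.27 0 -0.12" --pt "0.05 -0.405 -0.305 0 -0.12" --pt "0.05 -0.425 -0.34 0 -0.12" --pt "0.05 -0.445 -0.375 0 -0.12" --pt "0.05 -0.465 -0.41 0 -0.12" --pt "0.05 -0.485 -0.445 0 -0.12" --pt "0.05 -0.51 -0.475 0 -0.12" --pt "0.05 -0.53 -0.505 0 -0.12" --pt "0.05 -0.55 -0.535 0 -0.12" --force 20

```text
time: 1.77
eef_pos: [0.5341, -0.1391, 0.2309]
orientation: [[-0.979, 0.203, -0.001], [0.203, 0.979, 0.0], [0.001, 0.0, -1.0]]
wrist_force: [0.5, 0.9, 0.3]
width: 0.0498
finger_force: 0.0
```

```bash
python3 -c "
from go import *
go((.554,-.199,.23),(.554,-.199,.06),(.554,-.199,.012),yaw=-11.7)"
```

```text
t 1.77 tcp [ 0.5341 -0.1391  0.2309] heading -11.72 w 0.0498 F [0.5  0.9  0.34] q [-0.33  0.28  1.55  0.    1.31 -1.7 ]
(0.554, -0.199, 0.23) -> [-0.0317 -0.0546  0.0009]
(0.554, -0.199, 0.06) -> [-0.0318 -0.0547  0.1709]
(0.554, -0.199, 0.012) -> [-0.0318 -0.0547  0.2189]
turn -0.0003
```

Request:
drive_tool --pt "0.05 -0.016 -0.027 0 0" --pt "0.05 -0.032 -0.055 0.02 0" --pt "0.05 -0.032 -0.055 0.055 0" --pt "0.05 -0.032 -0.055 0.09 0" --pt "0.05 -0.032 -0.055 0.125 0" --pt "0.05 -0.032 -0.055 0.155 0" --pt "0.05 -0.032 -0.055 0.18 0" --pt "0.05 -0.032 -0.055 0.2 0" --pt "0.05 -0.032 -0.055 0.212 0" --pt "0.05 -0.032 -0.055 0.22 0" --pt "0.05 -0.032 -0.055 0.22 0" --pt "0.02 -0.032 -0.055 0.22 0" --pt "0.02 -0.032 -0.055 0.22 0" --pt "0.02 -0.032 -0.055 0.22 0" --pt "0.02 -0.032 -0.055 0.22 0" --pt "0.02 -0.032 -0.055 0.22 0" --force 25

```text
time: 3.1
eef_pos: [0.5552, -0.1977, 0.0124]
orientation: [[-0.979, 0.202, 0.002], [0.202, 0.979, -0.001], [-0.002, -0.001, -1.0]]
wrist_force: [0.3, -0.0, 2.3]
width: 0.0231
finger_force: 25.8
```

Request:
drive_tool --pt "0.02 0 0 -0.01 0" --pt "0.02 0 0 -0.02 0" --pt "0.02 0 0 -0.035 0" --pt "0.02 0 0 -0.05 0" --pt "0.02 0 0 -0.065 0" --pt "0.02 0 0 -0.08 0" --pt "0.02 0 0 -0.08 0" --pt "0.02 0 0 -0.08 0"

```text
time: 3.77
eef_pos: [0.5553, -0.1978, 0.0931]
orientation: [[-0.979, 0.202, 0.003], [0.202, 0.979, -0.001], [-0.004, -0.001, -1.0]]
wrist_force: [-0.0, 0.8, -0.0]
width: 0.0201
finger_force: 0.0
```

```bash
python3 - <<'E'
from go import *
import cv2
go()
f=grab_frame("side");cv2.imwrite("pics/s1.png",cv2.resize(f["pixels"][130:290,170:370,::-1],None,fx=3,fy=3))
E
```

```text
t 3.77 tcp [ 0.5553 -0.1978  0.0931] heading -11.68 w 0.0201 F [-0.05  0.81 -0.04] q [-0.41  0.46  1.65 -0.    1.03 -1.78]
```

View pics/s1.png

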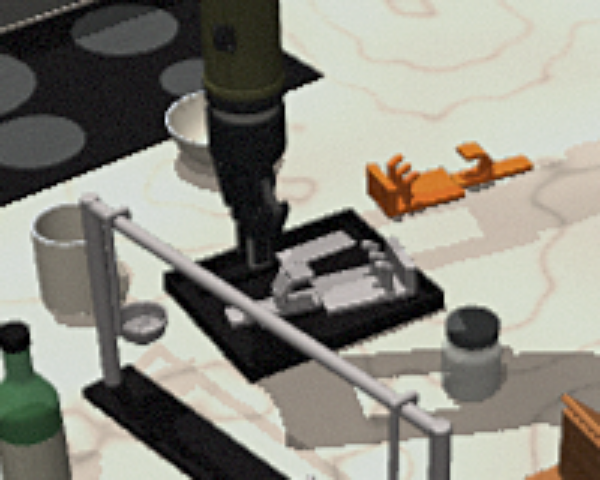

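The side crop shows the hanger still lying flat in the tray near (310,280), with the gripper empty above it: it slipped out of the fingertips. I'll re-measure it and grip lower.

```bash
python3 - <<'E'
from go import *
from h import *
f=grab_frame("top");P=cloud(f);hsv=cv2.cvtColor(f["pixels"],cv2.COLOR_RGB2HSV).astype(int)
o=np.load("top0.npz");Po=cloud(o);ho=cv2.cvtColor(o["pixels"],cv2.COLOR_RGB2HSV).astype(int)
for PP,hh in((Po,ho),(P,hsv)):
  for vv in(207,210,213,246,249,252,255):
    r=np.array([u for u in range(380,422) if hh[vv,u,2]>90 and hh[vv,u,1]<60 and PP[vv,u,2]<.06])
    if len(r): print(vv,r.min(),r.max(),len(r),np.nanmean(PP[vv,r],0).round(4))
E
```

```text
207 402 412 11 [ 0.5628 -0.2008  0.0106]
210 402 411 10 [ 0.5546 -0.1992  0.0113]
213 401 411 11 [ 0.5468 -0.1979  0.0106]
246 388 411 23 [ 0.4597 -0.1791  0.0106]
249 388 411 24 [ 0.4518 -0.1798  0.011 ]
252 387 410 24 [ 0.444  -0.1771  0.0111]
255 386 410 25 [ 0.4361 -0.1757  0.011 ]
207 412 413 2 [ 0.563  -0.2153  0.01  ]
210 411 420 10 [ 0.5551 -0.223   0.0097]
213 413 419 7 [ 0.5468 -0.2239  0.0115]
```

Request:
drive_tool --pt "0.04 0 0 -0.035 0" --pt "0.04 0 0.03 -0.06 0" --pt "0.04 0 0.07 -0.08 0" --pt "0.04 0 0.11 -0.08 0" --pt "0.04 0 0.15 -0.08 0" --pt "0.04 0 0.18 -0.08 0" --pt "0.04 0 0.2 -0.08 0" --pt "0.04 0 0.2 -0.08 0"

```text
time: 4.53
eef_pos: [0.5947, 0.0028, 0.17]
orientation: [[-0.98, 0.198, -0.002], [0.198, 0.98, 0.002], [0.002, 0.002, -1.0]]
wrist_force: [0.3, -0.2, 0.1]
width: 0.04
finger_force: 0.0
```

```bash
python3 - <<'E'
from go import *
from h import *
f=grab_frame("top");P=cloud(f);hsv=cv2.cvtColor(f["pixels"],cv2.COLOR_RGB2HSV).astype(int)
for vv in range(198,282,3):
    r=np.array([u for u in range(380,422) if hsv[vv,u,2]>90 and hsv[vv,u,1]<60 and P[vv,u,2]<.06])
    if len(r): print(vv,r.min(),r.max(),len(r),np.nanmean(P[vv,r],0).round(4))
m=np.zeros((480,640),bool);m[198:280,425:450]=1
m&=(hsv[...,2]>90);print("spat",P[m].mean(0).round(4));o=np.load("top0.npz");Po=cloud(o);m2=np.zeros((480,640),bool);m2[198:280,425:450]=1;m2&=cv2.cvtColor(o["pixels"],cv2.COLOR_RGB2HSV)[...,2]>90;print(np.nanmean(Po[m2],0).round(4))
go()
E
```

```text
198 380 380 1 [ 0.5896 -0.1317 -0.0038]
201 380 380 1 [ 0.5803 -0.1311  0.0015]
204 412 418 7 [ 0.5707 -0.2216  0.0117]
207 411 421 11 [ 0.5628 -0.2242  0.0112]
210 410 420 11 [ 0.5547 -0.2214  0.0115]
213 409 419 11 [ 0.5471 -0.219   0.0095]
216 408 418 11 [ 0.5388 -0.216   0.011 ]
219 407 417 11 [ 0.5309 -0.2133  0.0108]
222 407 416 9 [ 0.5194 -0.2079  0.0315]
225 406 416 11 [ 0.5097 -0.2054  0.0424]
228 405 416 12 [ 0.5018 -0.2038  0.0437]
231 404 415 12 [ 0.494  -0.2011  0.0441]
234 403 414 12 [ 0.4876 -0.1998  0.0352]
237 394 411 16 [ 0.4832 -0.1889  0.0113]
240 393 410 18 [ 0.4753 -0.1852  0.0113]
243 392 416 25 [ 0.4675 -0.1916  0.0114]
246 392 416 25 [ 0.4597 -0.1916  0.0107]
249 391 415 25 [ 0.4518 -0.1888  0.0113]
252 390 414 25 [ 0.4439 -0.186   0.0121]
255 389 413 25 [ 0.4363 -0.1835  0.0105]
258 388 412 25 [ 0.4276 -0.1798  0.0189]
261 387 411 25 [ 0.4193 -0.1764  0.0242]
264 386 410 23 [ 0.4112 -0.1749  0.0284]
267 385 409 21 [ 0.4043 -0.1708  0.0188]
270 385 408 24 [ 0.3962 -0.1698  0.0247]
273 387 407 21 [ 0.3878 -0.1695  0.0347]
276 396 408 13 [ 0.3801 -0.1817  0.0367]
279 380 407 6 [ 0.3743 -0.1638  0.0066]
spat [nan nan nan]
[ 0.4216 -0.2756  0.0058]
t 4.58 tcp [0.5943 0.0006 0.17  ] heading -11.47 w 0.0401 F [ 0.11 -0.37  0.27] q [-0.07  0.39  1.55  0.    1.21 -1.44]
```

```bash
python3 -c "
from go import *
go((.5150,-.2075,.17),(.5150,-.2075,.008),yaw=-17.8)"
```

```text
t 4.58 tcp [0.5943 0.0006 0.17  ] heading -11.47 w 0.0401 F [ 0.11 -0.37  0.27] q [-0.07  0.39  1.55  0.    1.21 -1.44]
(0.515, -0.2075, 0.17) -> [ 3.630e-02 -2.197e-01  1.000e-04]
(0.515, -0.2075, 0.008) -> [ 0.036  -0.2197  0.1621]
turn 0.1105
```

Request:
drive_tool --pt "0.048 0.005 -0.03 0 0.02" --pt "0.048 0.01 -0.065 0 0.04" --pt "0.048 0.018 -0.1 0 0.06" --pt "0.048 0.025 -0.14 0 0.08" --pt "0.048 0.032 -0.18 0 0.1" --pt "0.048 0.036 -0.205 0 0.11" --pt "0.048 0.036 -0.22 0.01 0.11" --pt "0.048 0.036 -0.22 0.04 0.11" --pt "0.048 0.036 -0.22 0.075 0.11" --pt "0.048 0.036 -0.22 0.11 0.11" --pt "0.048 0.036 -0.22 0.135 0.11" --pt "0.048 0.036 -0.22 0.152 0.11" --pt "0.048 0.036 -0.22 0.162 0.11" --pt "0.048 0.036 -0.22 0.162 0.11" --pt "0.02 0.036 -0.22 0.162 0.11" --pt "0.02 0.036 -0.22 0.162 0.11" --pt "0.02 0.036 -0.22 0.162 0.11" --pt "0.02 0.036 -0.22 0.162 0.11" --force 40

```text
time: 6.08
eef_pos: [0.5158, -0.2101, 0.0105]
orientation: [[-0.951, 0.308, 0.002], [0.308, 0.951, -0.001], [-0.002, -0.001, -1.0]]
wrist_force: [-0.4, -0.6, -0.3]
width: 0.0253
finger_force: 39.1
```

Firm on the 26 mm width. Lifting slowly.

Request:
drive_tool --pt "0.02 0 0 -0.01 0" --pt "0.02 0 0 -0.02 0" --pt "0.02 0 0 -0.035 0" --pt "0.02 0 0 -0.05 0" --pt "0.02 0 0 -0.07 0" --pt "0.02 0 0 -0.09 0" --pt "0.02 0 0 -0.11 0" --pt "0.02 0 0 -0.13 0" --pt "0.02 0 0 -0.15 0" --pt "0.02 0 0 -0.17 0" --pt "0.02 0 0 -0.18 0" --pt "0.02 0 0 -0.18 0"

```text
time: 7.08
eef_pos: [0.5167, -0.2104, 0.193]
orientation: [[-0.951, 0.308, 0.006], [0.308, 0.951, -0.003], [-0.007, -0.001, -1.0]]
wrist_force: [1.2, -0.0, -3.2]
width: 0.0254
finger_force: 39.8
```

```bash
python3 - <<'E'
from go import *
import cv2
go()
f=grab_frame("side");cv2.imwrite("pics/s2.png",cv2.resize(f["pixels"][100:290,150:370,::-1],None,fx=2.5,fy=2.5))
E
```

```text
t 7.08 tcp [ 0.5167 -0.2104  0.193 ] heading -17.97 w 0.0254 F [ 1.15 -0.04 -3.2 ] q [-0.46  0.31  1.6  -0.    1.22 -1.72]
```

View pics/s2.png

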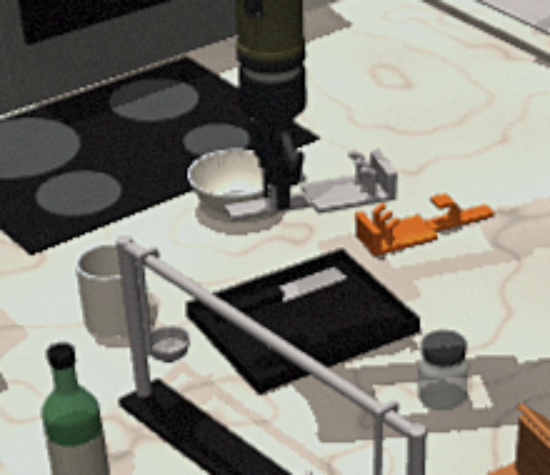

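The hanger is held level by its hook at (285,195) in the crop, and the spatula in the tray is undisturbed. I'll loosen the grip so it swings foot-down.

Request:
drive_tool --pt "0.02 0 0 0 0" --pt "0.02 0 0 0 0" --pt "0.02 0 0 0 0" --force 20

```text
time: 7.38
eef_pos: [0.5141, -0.2092, 0.1878]
orientation: [[-0.951, 0.309, -0.003], [0.309, 0.951, 0.001], [0.003, 0.0, -1.0]]
wrist_force: [0.5, 0.3, -2.5]
width: 0.0252
finger_force: 39.8
```

```bash
cat > seg.py <<'E'
from go import *
from h import *
def hang(xr,yr,zr,n=("side",)):
    out=[]
    for k in n:
        f=grab_frame(k);P=cloud(f);s=cv2.cvtColor(f["pixels"],cv2.COLOR_RGB2HSV).astype(int)
        m=(s[...,2]>70)&(s[...,1]<50)
        for i,r in enumerate((xr,yr,zr)): m&=(P[...,i]>r[0])&(P[...,i]<r[1])
        out.append(P[m])
    return np.vstack(out)
E
python3 - <<'E'
from seg import *
go()
s=observe();q=hang((.35,.62),(-.32,-.1),(.05,.3));p=s["eef_pos"];d=np.array([np.cos(np.radians(-18)),np.sin(np.radians(-18))])
a=(q[:,:2]-p[:2])@d;print(len(q))
for lo in np.arange(-.16,.08,.02):
    k=(a>lo)&(a<lo+.02)
    if k.sum()>5: print(round(lo+.01,3),k.sum(),np.percentile(q[k,2],[5,50,95]).round(3))
E
```

```text
t 7.38 tcp [ 0.5141 -0.2092  0.1878] heading -17.98 w 0.0252 F [ 0.46  0.33 -2.54] q [-0.46  0.32  1.61  0.    1.22 -1.72]
696
-0.15 6 [0.213 0.217 0.221]
-0.13 108 [0.187 0.209 0.223]
-0.11 137 [0.188 0.197 0.228]
-0.09 84 [0.186 0.191 0.197]
-0.07 72 [0.187 0.191 0.195]
-0.05 81 [0.187 0.192 0.194]
-0.03 46 [0.186 0.192 0.227]
-0.01 13 [0.186 0.195 0.293]
0.01 63 [0.188 0.198 0.241]
0.03 43 [0.188 0.193 0.196]
0.05 42 [0.187 0.192 0.196]
```

Request:
drive_tool --pt "0.025 0 0 0 0" --pt "0.025 0 0 0 0" --force 20

```text
time: 7.6
eef_pos: [0.5148, -0.2096, 0.1885]
orientation: [[-0.951, 0.309, -0.001], [0.309, 0.951, 0.001], [0.001, 0.0, -1.0]]
wrist_force: [-0.7, -0.3, -2.8]
width: 0.0256
finger_force: 39.8
```

Request:
drive_tool --pt "0.0262 0 0 0 0" --force 20

```text
time: 7.68
eef_pos: [0.515, -0.2097, 0.189]
orientation: [[-0.951, 0.309, -0.001], [0.309, 0.951, 0.0], [0.001, 0.0, -1.0]]
wrist_force: [0.0, 0.1, 0.1]
width: 0.0258
finger_force: 0.0
```

Request:
drive_tool --pt "0.0266 0 0 0 0" --force 20

```text
time: 7.77
eef_pos: [0.5152, -0.2098, 0.1894]
orientation: [[-0.951, 0.309, 0.0], [0.309, 0.951, -0.0], [-0.0, -0.0, -1.0]]
wrist_force: [-0.3, -0.4, 0.2]
width: 0.0267
finger_force: 0.0
```

Request:
drive_tool --pt "0.03 0 0 0 0" --pt "0.03 0 0 -0.01 0" --pt "0.03 0 0.02 -0.02 0" --pt "0.04 0 0.06 -0.02 0" --pt "0.04 0 0.1 -0.02 0" --pt "0.04 0 0.14 -0.02 0" --pt "0.04 0 0.18 -0.02 0" --pt "0.04 0 0.2 -0.02 0" --pt "0.04 0 0.2 -0.02 0"

```text
time: 8.52
eef_pos: [0.5785, -0.0151, 0.2105]
orientation: [[-0.953, 0.304, 0.003], [0.304, 0.953, 0.002], [-0.002, 0.003, -1.0]]
wrist_force: [1.2, 0.9, -0.3]
width: 0.0397
finger_force: 0.0
```

```bash
python3 - <<'E'
from go import *
import cv2,numpy as np
go()
f=grab_frame("top");np.savez("top2.npz",**f);cv2.imwrite("pics/t2.png",cv2.resize(f["pixels"][170:310,340:500,::-1],None,fx=4,fy=4))
E
```

```text
t 8.52 tcp [ 0.5785 -0.0151  0.2105] heading -17.72 w 0.0397 F [ 1.22  0.86 -0.33] q [-0.1   0.33  1.53  0.    1.28 -1.36]
```

View pics/t2.png

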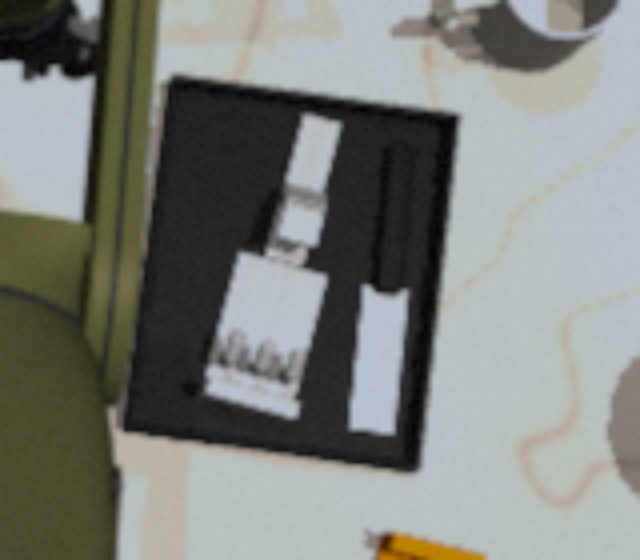

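The crop shows the hanger lying flat again in the tray: tab at (320,130), hook at (300,210), foot at (250,400). The spatula is unmoved. I'll re-measure and regrip with less force from the start.

```bash
python3 - <<'E'
from go import *
from h import *
f=np.load("top2.npz");P=cloud(f);h=cv2.cvtColor(f["pixels"],cv2.COLOR_RGB2HSV).astype(int)
m=(h[...,2]>90)&(h[...,1]<60);C=[]
for v in range(198,272):
    r=np.array([u for u in range(388,426) if m[v,u] and P[v,u,2]<.06])
    if len(r)<8: continue
    c=np.nanmean(P[v,r],0)
    if v%6==0: print(v,r.min(),r.max(),c.round(4))
    if v<218 or 244<v<257: C.append(c)
C=np.array(C);k=np.polyfit(C[:,0],C[:,1],1);print(k,np.degrees(np.arctan(k[0])))
x=.515;go((x,np.polyval(k,x),.2105),(x,np.polyval(k,x),.009),yaw=np.degrees(np.arctan(k[0])))
E
```

```text
204 414 424 [ 0.5708 -0.2322  0.0112]
210 412 422 [ 0.5549 -0.2267  0.0109]
216 411 421 [ 0.5374 -0.2223  0.019 ]
222 410 421 [ 0.5172 -0.2166  0.0445]
228 408 419 [ 0.502  -0.2115  0.0429]
234 399 416 [ 0.4913 -0.2011  0.0104]
240 397 421 [ 0.4754 -0.2046  0.0119]
246 396 419 [ 0.4596 -0.2004  0.0121]
252 394 418 [ 0.444  -0.1964  0.0114]
258 393 416 [ 0.4264 -0.1895  0.0306]
264 391 414 [ 0.412  -0.1839  0.0204]
270 397 414 [ 0.3951 -0.1903  0.0397]
[-0.27978605 -0.07199802] -15.630878713187913
t 8.57 tcp [ 0.5777 -0.0174  0.2103] heading -17.75 w 0.04 F [-0.08  0.66 -0.12] q [-0.1   0.33  1.53  0.    1.28 -1.36]
(0.515, np.float64(-0.2160878348364758), 0.2105) -> [-0.0009 -0.2083 -0.0003]
(0.515, np.float64(-0.2160878348364758), 0.009) -> [-0.0006 -0.2084  0.2012]
turn -0.037
```

Request:
drive_tool --pt "0.048 0 -0.03 0 0" --pt "0.048 -0.002 -0.065 0 0" --pt "0.048 -0.004 -0.1 0 -0.02" --pt "0.048 -0.006 -0.14 0 -0.037" --pt "0.048 -0.008 -0.175 0 -0.037" --pt "0.048 -0.008 -0.2 0.01 -0.037" --pt "0.048 -0.008 -0.2065 0.04 -0.037" --pt "0.048 -0.008 -0.2065 0.075 -0.037" --pt "0.048 -0.008 -0.2065 0.11 -0.037" --pt "0.048 -0.008 -0.2065 0.145 -0.037" --pt "0.048 -0.008 -0.2065 0.175 -0.037" --pt "0.048 -0.008 -0.2065 0.192 -0.037" --pt "0.048 -0.008 -0.2065 0.202 -0.037" --pt "0.048 -0.008 -0.2065 0.202 -0.037" --pt "0.022 -0.008 -0.2065 0.202 -0.037" --pt "0.022 -0.008 -0.2065 0.202 -0.037" --pt "0.022 -0.008 -0.2065 0.202 -0.037" --pt "0.022 -0.008 -0.2065 0.202 -0.037" --force 20

```text
time: 10.07
eef_pos: [0.5218, -0.219, 0.0088]
orientation: [[-0.962, 0.273, 0.003], [0.273, 0.962, -0.002], [-0.003, -0.001, -1.0]]
wrist_force: [0.4, 0.1, -0.5]
width: 0.0259
finger_force: 20.2
```

Request:
drive_tool --pt "0.022 0 0 -0.01 0" --pt "0.022 0 0 -0.03 0" --pt "0.022 0 0 -0.06 0" --pt "0.022 0 0 -0.09 0" --pt "0.022 0 0 -0.12 0" --pt "0.022 0 0 -0.15 0" --pt "0.022 0 0 -0.17 0" --pt "0.022 0 0 -0.18 0" --pt "0.022 0 0 -0.18 0"

```text
time: 10.82
eef_pos: [0.5222, -0.219, 0.1907]
orientation: [[-0.962, 0.273, 0.006], [0.273, 0.962, -0.003], [-0.006, -0.001, -1.0]]
wrist_force: [-0.2, 0.3, -1.8]
width: 0.0259
finger_force: 19.8
```

```bash
cat > prof.py <<'E'
from seg import *
def prof(yaw,n=("side",)):
    s=observe();p=s["eef_pos"];a0=np.radians(yaw);d=np.array([np.cos(a0),np.sin(a0)]);e=np.array([-d[1],d[0]])
    q=hang((p[0]-.2,p[0]+.2),(p[1]-.2,p[1]+.2),(p[2]-.19,p[2]+.1),n)
    a=(q[:,:2]-p[:2])@d;b=(q[:,:2]-p[:2])@e;q,a=q[abs(b)<.05],a[abs(b)<.05]
    for lo in np.arange(-.18,.16,.02):
        k=(a>lo)&(a<lo+.02)
        if k.sum()>5: print(round(lo+.01,3),k.sum(),(np.percentile(q[k,2],[5,50,95])-p[2]).round(3))
E
python3 -c "
from prof import *
go();prof(-15.6)"
```

```text
t 10.82 tcp [ 0.5222 -0.219   0.1907] heading -15.85 w 0.0259 F [-0.19  0.33 -1.81] q [-0.47  0.33  1.59  0.    1.22 -1.77]
-0.17 29 [-0.189 -0.186 -0.165]
-0.15 8 [-0.173 -0.167 -0.162]
-0.13 55 [-0.026 -0.008 -0.005]
-0.11 102 [-0.037 -0.02   0.008]
-0.09 128 [-0.029 -0.021  0.01 ]
-0.07 70 [-0.027 -0.02  -0.014]
-0.05 63 [-0.018 -0.013 -0.009]
-0.03 68 [-0.013 -0.006  0.026]
-0.01 15 [-0.064 -0.003  0.035]
0.01 81 [0.002 0.018 0.041]
0.03 38 [0.005 0.013 0.019]
0.05 43 [0.016 0.021 0.025]
0.07 39 [-0.189  0.022  0.028]
0.09 81 [-0.19  -0.188 -0.183]
0.11 59 [-0.19  -0.188 -0.184]
0.13 56 [-0.19  -0.187 -0.13 ]
0.15 59 [-0.19  -0.188 -0.13 ]
```

It is already tilting foot-down (about 0.33 rad). A quick upward jerk should swing it further.

Request:
drive_tool --pt "0.022 0 0 -0.04 0" --pt "0.022 0 0 -0.065 0" --pt "0.022 0 0 -0.08 0" --pt "0.022 0 0 -0.09 0" --pt "0.022 0 0 -0.09 0"

```text
time: 11.28
eef_pos: [0.521, -0.2185, 0.2777]
orientation: [[-0.962, 0.273, 0.001], [0.273, 0.962, -0.0], [-0.001, -0.0, -1.0]]
wrist_force: [0.0, -0.3, -3.6]
width: 0.0255
finger_force: 19.8
```

```bash
python3 -c "
from prof import *
go();prof(-15.6);go((.4932,.213,.28),yaw=-10.5)"
```

```text
t 11.28 tcp [ 0.521  -0.2185  0.2777] heading -15.86 w 0.0255 F [ 0.03 -0.26 -3.62] q [-0.47  0.26  1.45 -0.    1.43 -1.77]
-0.11 27 [-0.061 -0.049 -0.043]
-0.09 139 [-0.071 -0.047 -0.022]
-0.07 92 [-0.064 -0.052 -0.042]
-0.05 44 [-0.05  -0.041 -0.033]
-0.03 47 [-0.033 -0.026  0.022]
-0.01 34 [-0.02  -0.012  0.027]
0.01 76 [-0.001  0.019  0.055]
0.03 34 [0.013 0.021 0.028]
0.05 38 [0.027 0.036 0.045]
0.07 18 [0.042 0.046 0.049]
t 11.33 tcp [ 0.5204 -0.2182  0.2763] heading -15.86 w 0.0257 F [-0.35  0.42 -3.36] q [-0.47  0.26  1.46 -0.    1.42 -1.77]
(0.4932, 0.213, 0.28) -> [ 0.144   0.4074 -0.0034]
turn -0.0935
```

Request:
drive_tool --pt "0.022 0 0 -0.035 0" --pt "0.022 0 0.005 -0.045 0" --pt "0.022 0.005 0.02 -0.05 0" --pt "0.022 0.015 0.045 -0.05 -0.01" --pt "0.022 0.027 0.077 -0.05 -0.02" --pt "0.022 0.039 0.111 -0.05 -0.03" --pt "0.022 0.051 0.145 -0.05 -0.04" --pt "0.022 0.063 0.179 -0.05 -0.05" --pt "0.022 0.075 0.213 -0.05 -0.06" --pt "0.022 0.087 0.247 -0.05 -0.07" --pt "0.022 0.099 0.281 -0.05 -0.08" --pt "0.022 0.111 0.315 -0.05 -0.093" --pt "0.022 0.123 0.349 -0.05 -0.093" --pt "0.022 0.133 0.375 -0.05 -0.093" --pt "0.022 0.14 0.395 -0.05 -0.093" --pt "0.022 0.144 0.405 -0.05 -0.093" --pt "0.022 0.144 0.4075 -0.05 -0.093" --pt "0.022 0.144 0.4075 -0.05 -0.093"

```text
time: 12.83
eef_pos: [0.4928, 0.2133, 0.3262]
orientation: [[-0.983, 0.181, -0.002], [0.181, 0.983, -0.001], [0.001, -0.002, -1.0]]
wrist_force: [-0.6, -0.6, -2.3]
width: 0.0254
finger_force: 20.2
```

```bash
python3 -c "
from prof import *
go();prof(-10.5);go((.4932,.213,.28),(.4932,.213,.121),yaw=-10.5)"
```

```text
t 12.83 tcp [0.4928 0.2133 0.3262] heading -10.44 w 0.0254 F [-0.55 -0.6  -2.33] q [ 0.33  0.19  1.42 -0.    1.52 -1.06]
-0.09 48 [-0.08  -0.069 -0.064]
-0.07 231 [-0.084 -0.059 -0.038]
-0.05 68 [-0.083 -0.066 -0.06 ]
-0.03 30 [-0.058 -0.047  0.016]
-0.01 60 [-0.035 -0.019  0.052]
0.01 147 [-0.004  0.026  0.079]
0.03 38 [0.011 0.021 0.03 ]
0.05 46 [0.034 0.05  0.06 ]
0.07 13 [0.054 0.057 0.06 ]
t 12.88 tcp [0.4931 0.2124 0.3265] heading -10.5 w 0.0256 F [-0.14  0.69 -3.  ] q [ 0.33  0.19  1.42 -0.    1.52 -1.06]
(0.4932, 0.213, 0.28) -> [-0.      0.0007  0.0465]
(0.4932, 0.213, 0.121) -> [-2.000e-04  9.000e-04  2.055e-01]
turn -0.0001
```

Request:
drive_tool --pt "0.022 0 0.001 0.012 0" --pt "0.022 0 0.001 0.035 0" --pt "0.022 0 0.001 0.06 0" --pt "0.022 0 0.001 0.085 0" --pt "0.022 0 0.001 0.11 0" --pt "0.022 0 0.001 0.135 0" --pt "0.022 0 0.001 0.155 0" --pt "0.022 0 0.001 0.17 0" --pt "0.022 0 0.001 0.18 0" --pt "0.022 0 0.001 0.187 0" --pt "0.022 0 0.001 0.192 0" --pt "0.022 0 0.001 0.192 0" --pt "0.022 0 0.001 0.192 0"

```text
time: 13.97
eef_pos: [0.4934, 0.2136, 0.1356]
orientation: [[-0.983, 0.183, -0.001], [0.183, 0.983, -0.0], [0.001, -0.0, -1.0]]
wrist_force: [-2.4, -0.0, -1.5]
width: 0.0257
finger_force: 20.3
```

```bash
python3 - <<'E'
from prof import *
go();prof(-10.5)
f=grab_frame("side");cv2.imwrite("pics/s3.png",cv2.resize(f["pixels"][180:330,300:460,::-1],None,fx=4,fy=4))
E
```

```text
t 13.97 tcp [0.4934 0.2136 0.1356] heading -10.55 w 0.0257 F [-2.42 -0.03 -1.48] q [ 0.33  0.35  1.71  0.    1.08 -1.06]
-0.17 158 [-0.138 -0.133 -0.13 ]
-0.15 138 [-0.138 -0.133 -0.13 ]
-0.13 57 [-0.137 -0.133 -0.129]
-0.11 11 [-0.135 -0.131 -0.095]
-0.09 78 [-0.078 -0.067 -0.048]
-0.07 205 [-0.083 -0.058 -0.035]
-0.05 55 [-0.071 -0.061 -0.049]
-0.03 28 [-0.05  -0.039  0.011]
-0.01 64 [-0.097 -0.02   0.034]
0.01 140 [-0.003  0.025  0.078]
0.03 196 [-0.138 -0.133  0.026]
0.05 228 [-0.137 -0.133  0.053]
0.07 208 [-0.137 -0.134  0.053]
0.09 195 [-0.137 -0.134 -0.13 ]
0.11 204 [-0.138 -0.134 -0.128]
0.13 151 [-0.137 -0.134 -0.13 ]
0.15 97 [-0.137 -0.133 -0.13 ]
```

View pics/s3.png

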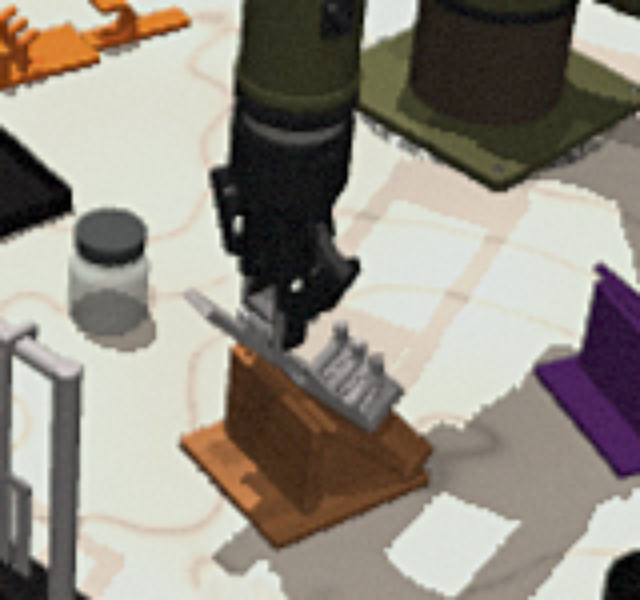

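The crop shows the hanger lying along the panel, hook side up, with its foot just above the lip at (380,415). I'll slide it a little down the panel and let go.

Request:
drive_tool --pt "0.022 0.003 0 0.002 0" --pt "0.022 0.005 0 0.004 0" --pt "0.022 0.007 0 0.006 0" --pt "0.022 0.009 0 0.008 0" --pt "0.022 0.009 0 0.01 0" --pt "0.022 0.009 0 0.01 0"

```text
time: 14.57
eef_pos: [0.4843, 0.2157, 0.1249]
orientation: [[-0.983, 0.183, -0.001], [0.183, 0.983, 0.0], [0.001, -0.0, -1.0]]
wrist_force: [-2.4, 0.8, -1.9]
width: 0.0257
finger_force: 20.4
```

Request:
drive_tool --pt "0.027 0 0 0 0" --pt "0.029 0 0 0 0" --pt "0.034 0 0 0 0" --pt "0.044 0 0 0 0" --pt "0.05 0 0 -0.01 0" --pt "0.05 0 0 -0.03 0" --pt "0.05 0 0 -0.06 0" --pt "0.05 0 0 -0.09 0" --pt "0.05 -0.03 0 -0.11 0" --pt "0.05 -0.05 0 -0.12 0" --pt "0.05 -0.06 0 -0.12 0"

```text
time: 15.48
eef_pos: [0.5484, 0.205, 0.2498]
orientation: [[-0.983, 0.183, 0.01], [0.183, 0.983, 0.002], [-0.009, 0.004, -1.0]]
wrist_force: [1.0, -0.6, -0.1]
width: 0.0497
finger_force: 0.0
```

```bash
python3 - <<'E'
from prof import *
go()
fs=[grab_frame(k) for k in("side","top")]
a0=np.radians(-10.5);d=np.array([np.cos(a0),np.sin(a0)]);e=np.array([-d[1],d[0]]);o=np.array([.4539,.2203])
for f in fs:
    P=cloud(f);h=cv2.cvtColor(f["pixels"],cv2.COLOR_RGB2HSV).astype(int)
    m=(h[...,2]>70)&(h[...,1]<60)&(P[...,2]>.02)&(P[...,2]<.21)&(abs(P[...,0]-.46)<.15)&(abs(P[...,1]-.22)<.09)
    q=P[m];a=(q[:,:2]-o)@d;b=(q[:,:2]-o)@e;print(len(q))
    for lo in np.arange(-.09,.11,.01):
        k=(a>lo)&(a<lo+.01)
        if k.sum()>3: print(round(lo+.005,3),k.sum(),"z",np.percentile(q[k,2],[5,50,95]).round(3),"y",np.percentile(b[k],[3,50,97]).round(4))
f=fs[0];cv2.imwrite("pics/s4.png",cv2.resize(f["pixels"][180:330,300:460,::-1],None,fx=4,fy=4))
E
```

```text
t 15.48 tcp [0.5484 0.205  0.2498] heading -10.56 w 0.0497 F [ 1.04 -0.62 -0.13] q [ 0.29  0.3   1.46 -0.    1.37 -1.1 ]
698
-0.065 24 z [0.038 0.06  0.066] y [-0.0148  0.0262  0.0433]
-0.055 72 z [0.043 0.055 0.085] y [-0.023   0.0167  0.0317]
-0.045 129 z [0.039 0.07  0.089] y [-0.0232  0.0043  0.0313]
-0.035 66 z [0.043 0.061 0.07 ] y [-0.0206  0.0042  0.0328]
-0.025 27 z [0.048 0.058 0.063] y [-0.0196  0.0177  0.0321]
-0.015 19 z [0.062 0.067 0.074] y [-0.0221  0.0214  0.0334]
-0.005 24 z [0.07  0.077 0.084] y [-0.0236  0.0185  0.0323]
0.005 30 z [0.081 0.09  0.141] y [-0.0179  0.0116  0.0334]
0.015 38 z [0.095 0.105 0.152] y [-0.0144  0.0109  0.0327]
0.025 61 z [0.098 0.148 0.155] y [-0.0106  0.0114  0.0312]
0.035 50 z [0.037 0.147 0.153] y [-0.0499  0.001   0.0163]
0.045 59 z [0.123 0.141 0.152] y [-0.0103  0.0066  0.0162]
0.055 23 z [0.13  0.138 0.145] y [-0.0112  0.008   0.0147]
0.065 18 z [0.14  0.145 0.152] y [-0.0049  0.0095  0.0145]
0.075 16 z [0.151 0.156 0.164] y [-0.0087  0.0108  0.0165]
0.085 16 z [0.161 0.169 0.172] y [-0.0073  0.0115  0.0166]
0.095 25 z [0.167 0.172 0.176] y [-0.0112  0.0031  0.0143]
179
0.005 4 z [0.134 0.137 0.14 ] y [0.0065 0.0098 0.0114]
0.015 54 z [0.093 0.144 0.151] y [-0.0115  0.0044  0.0279]
0.025 48 z [0.097 0.148 0.152] y [-0.0108  0.0013  0.0254]
0.035 41 z [0.086 0.147 0.151] y [-0.0062  0.0051  0.0507]
0.045 17 z [0.137 0.143 0.148] y [-0.0015  0.0051  0.0095]
0.055 11 z [0.133 0.136 0.142] y [0.0051 0.0087 0.0097]
0.065 4 z [0.142 0.146 0.152] y [0.0072 0.0092 0.0097]
```

View pics/s4.png

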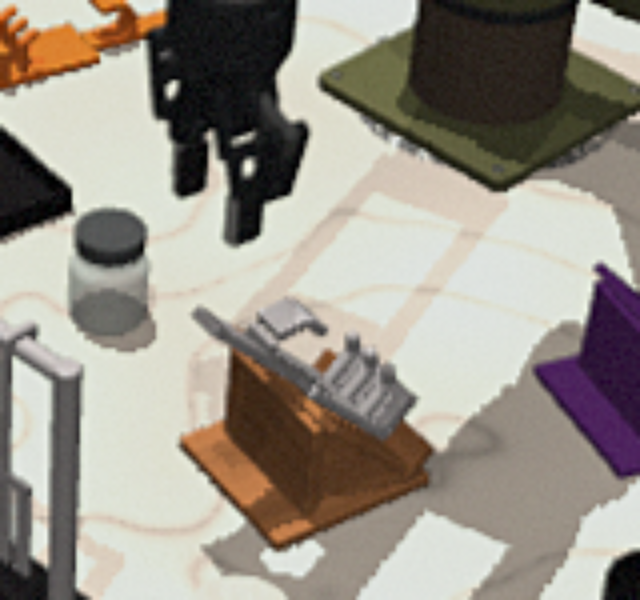

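The crop shows the hanger leaning on the panel, foot on the lip at (395,430), hook up at (290,315), tab at (205,320). The depth slices agree with a 45° lean. Next I grip it by the tab.

```bash
python3 -c "
from go import *
go((.5326,.2088,.24),(.5326,.2088,.136),yaw=-10.5)"
```

```text
t 15.58 tcp [0.5453 0.2043 0.2457] heading -10.61 w 0.05 F [-0.65  0.74 -0.53] q [ 0.29  0.31  1.47 -0.    1.36 -1.1 ]
(0.5326, 0.2088, 0.24) -> [0.0134 0.002  0.0057]
(0.5326, 0.2088, 0.136) -> [0.0135 0.002  0.1097]
turn -0.0019
```

Request:
drive_tool --pt "0.05 0.0135 0.002 0.01 0" --pt "0.05 0.0135 0.002 0.035 0" --pt "0.05 0.0135 0.002 0.065 0" --pt "0.05 0.0135 0.002 0.09 0" --pt "0.05 0.0135 0.002 0.105 0" --pt "0.05 0.0135 0.002 0.11 0" --pt "0.05 0.0135 0.002 0.11 0" --pt "0.035 0.0135 0.002 0.11 0" --pt "0.022 0.0135 0.002 0.11 0" --pt "0.022 0.0135 0.002 0.11 0" --pt "0.022 0.0135 0.002 0.11 0" --pt "0.022 0.0135 0.002 0.11 0" --force 20

```text
time: 16.58
eef_pos: [0.5312, 0.2092, 0.1362]
orientation: [[-0.983, 0.183, 0.001], [0.183, 0.983, 0.001], [-0.001, 0.001, -1.0]]
wrist_force: [-0.9, -0.1, 3.2]
width: 0.0255
finger_force: 21.0
```

Request:
drive_tool --pt "0.022 0.005 0 -0.006 0" --pt "0.022 0.0107 0 -0.0115 0" --pt "0.022 0.0165 0 -0.0165 0" --pt "0.022 0.0223 0 -0.022 0" --pt "0.022 0.0285 0 -0.027 0" --pt "0.022 0.035 0 -0.0315 0" --pt "0.022 0.0415 0 -0.036 0" --pt "0.022 0.048 0 -0.04 0" --pt "0.022 0.055 0 -0.044 0" --pt "0.022 0.062 0 -0.0475 0" --pt "0.022 0.069 0 -0.051 0" --pt "0.022 0.0767 0 -0.0535 0" --pt "0.022 0.084 0 -0.056 0" --pt "0.022 0.0917 0 -0.058 0" --pt "0.022 0.0995 0 -0.06 0" --pt "0.022 0.107 0 -0.0615 0" --pt "0.022 0.107 0 -0.0615 0"

```text
time: 18.0
eef_pos: [0.4237, 0.2287, 0.1969]
orientation: [[-0.983, 0.182, -0.001], [0.182, 0.983, -0.0], [0.001, -0.0, -1.0]]
wrist_force: [-0.4, 0.8, -2.8]
width: 0.0258
finger_force: 23.1
```

```bash
python3 - <<'E'
from prof import *
go();prof(-10.5)
f=grab_frame("side");cv2.imwrite("pics/s5.png",cv2.resize(f["pixels"][180:330,300:460,::-1],None,fx=4,fy=4))
E
```

```text
t 18.0 tcp [0.4237 0.2287 0.1969] heading -10.49 w 0.0258 F [-0.36  0.77 -2.76] q [ 0.41  0.21  1.74  0.    1.19 -0.98]
-0.09 126 [-0.129 -0.106 -0.088]
-0.07 87 [-0.142 -0.118 -0.1  ]
-0.05 71 [-0.129 -0.085 -0.001]
-0.03 90 [-0.082 -0.049  0.001]
-0.01 27 [-0.033 -0.01   0.052]
0.01 81 [0.008 0.039 0.086]
0.07 8 [-0.161 -0.132 -0.107]
```

View pics/s5.png

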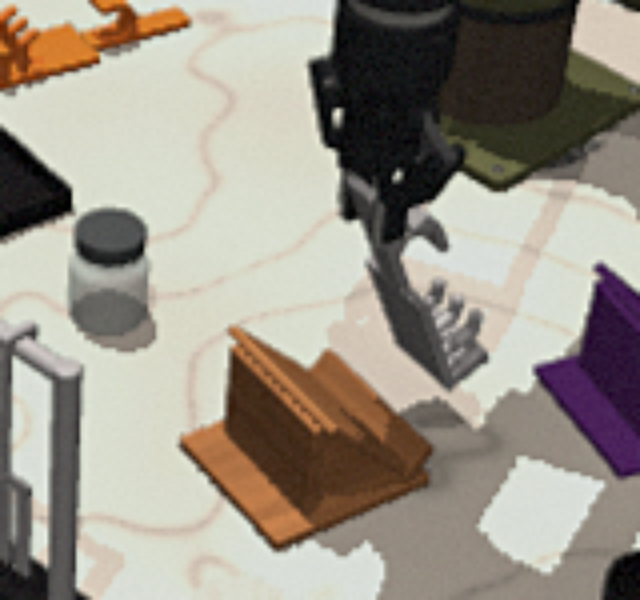

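The hanger slid off the lip. It is now held by its tab at about 60° with its foot free at (465,375), clear of the stand. Jerks should bring it nearer upright.

Request:
drive_tool --pt "0.022 0.01 0 -0.04 0" --pt "0.022 0.012 0 -0.06 0" --pt "0.022 0.012 0 -0.07 0" --pt "0.022 0.012 0 -0.075 0" --pt "0.022 0.022 0 -0.115 0" --pt "0.022 0.024 0 -0.135 0" --pt "0.022 0.024 0 -0.145 0" --pt "0.022 0.024 0 -0.15 0" --pt "0.022 0.024 0 -0.15 0"

```text
time: 18.85
eef_pos: [0.4026, 0.2329, 0.3465]
orientation: [[-0.983, 0.183, 0.0], [0.183, 0.983, -0.0], [-0.0, -0.0, -1.0]]
wrist_force: [0.8, 1.0, -3.3]
width: 0.0257
finger_force: 24.0
```

```bash
cat >> prof.py <<'E'
def tilt(yaw):
    "body plate/neck side points by height below TCP: along, across"
    s=observe();p=s["eef_pos"];a0=np.radians(yaw);d=np.array([np.cos(a0),np.sin(a0)]);e=np.array([-d[1],d[0]])
    q=hang((p[0]-.15,p[0]+.15),(p[1]-.1,p[1]+.1),(p[2]-.19,p[2]+.05))
    a=(q[:,:2]-p[:2])@d;b=(q[:,:2]-p[:2])@e;z=q[:,2]-p[2];k=abs(b)<.045;a,b,z=a[k],b[k],z[k]
    for lo in np.arange(-.19,.06,.015):
        k=(z>lo)&(z<lo+.015)
        if k.sum()>5: print(round(lo+.0075,4),k.sum(),"a",np.percentile(a[k],[5,50,95]).round(3),"b",np.percentile(b[k],[5,50,95]).round(3))
E
python3 -c "
from prof import *
go();tilt(-10.5)"
```

```text
t 18.85 tcp [0.4026 0.2329 0.3465] heading -10.55 w 0.0257 F [ 0.8   0.96 -3.27] q [ 0.43  0.08  1.52 -0.    1.55 -0.95]
-0.1525 19 a [-0.051 -0.033 -0.027] b [-0.025  0.024  0.031]
-0.1375 75 a [-0.062 -0.049 -0.026] b [-0.026  0.025  0.032]
-0.1225 58 a [-0.059 -0.047 -0.023] b [-0.027  0.022  0.031]
-0.1075 51 a [-0.065 -0.058 -0.021] b [-0.021  0.017  0.03 ]
-0.0925 8 a [-0.024 -0.021 -0.017] b [-0.008  0.028  0.031]
-0.0775 18 a [-0.02  -0.017 -0.013] b [-0.028  0.03   0.032]
-0.0625 36 a [-0.017 -0.012 -0.009] b [-0.026  0.023  0.032]
-0.0475 23 a [-0.015 -0.011 -0.006] b [-0.021  0.011  0.022]
-0.0325 20 a [-0.046 -0.025 -0.002] b [-0.009  0.012  0.016]
-0.0175 48 a [-0.043 -0.016 -0.001] b [-0.002  0.012  0.015]
-0.0025 29 a [-0.033 -0.017  0.002] b [-0.009  0.012  0.015]
0.0125 16 a [0.005 0.009 0.012] b [-0.019  0.016  0.021]
0.0275 17 a [0.005 0.007 0.011] b [-0.026  0.018  0.021]
0.0425 29 a [0.004 0.009 0.012] b [-0.025 -0.001  0.012]
```

Tilt is now about 0.2 rad. The pegs stick out past the hook's throat, so I'll turn the hanger half round (hook facing away from the robot). It then comes in from the robot's side of the rail without crossing it.

```bash
python3 -c "
from go import *
go((.5,.1,.3465),(.605,-.062,.3465),(.605,-.062,.295),yaw=-175.74)"
```

```text
t 18.9 tcp [0.4021 0.2327 0.3455] heading -10.55 w 0.0258 F [ 0.36  0.09 -2.94] q [ 0.43  0.08  1.52 -0.    1.55 -0.95]
(0.5, 0.1, 0.3465) -> [-0.1205 -0.1125 -0.001 ]
(0.605, -0.062, 0.3465) -> [-0.2534 -0.2526 -0.001 ]
(0.605, -0.062, 0.295) -> [-0.2535 -0.2525  0.0505]
turn 2.8831
```

Request:
drive_tool --pt "0.022 -0.005 -0.005 0 0.03" --pt "0.022 -0.013 -0.013 0 0.1" --pt "0.022 -0.025 -0.025 0 0.2" --pt "0.022 -0.038 -0.038 0 0.3" --pt "0.022 -0.052 -0.052 0 0.41" --pt "0.022 -0.066 -0.066 0 0.52" --pt "0.022 -0.08 -0.08 0 0.63" --pt "0.022 -0.094 -0.094 0 0.74" --pt "0.022 -0.108 -0.108 0 0.85" --pt "0.022 -0.122 -0.122 0 0.96" --pt "0.022 -0.136 -0.136 0 1.07" --pt "0.022 -0.15 -0.15 0 1.18" --pt "0.022 -0.164 -0.164 0 1.29" --pt "0.022 -0.178 -0.178 0 1.4" --pt "0.022 -0.192 -0.192 0 1.51" --pt "0.022 -0.206 -0.206 0 1.62" --pt "0.022 -0.22 -0.22 0 1.73" --pt "0.022 -0.235 -0.235 0 1.84" --pt "0.022 -0.247 -0.247 0 1.93" --pt "0.022 -0.253 -0.253 0 2.0"

```text
time: 20.57
eef_pos: [0.6052, -0.0649, 0.3439]
orientation: [[0.582, 0.813, -0.004], [0.813, -0.582, -0.001], [-0.003, -0.003, -1.0]]
wrist_force: [-0.0, 0.2, -2.8]
width: 0.0254
finger_force: 24.0
```

Request:
drive_tool --pt "0.022 0 0 0 0.08" --pt "0.022 0 0 0 0.18" --pt "0.022 0 0 0 0.28" --pt "0.022 0 0 0 0.39" --pt "0.022 0 0 0 0.5" --pt "0.022 0 0 0 0.61" --pt "0.022 0 0 0 0.71" --pt "0.022 0 0 0 0.8" --pt "0.022 0 0 0 0.86" --pt "0.022 0 0 0 0.883" --pt "0.022 0 0 0 0.883" --pt "0.022 0 0 0 0.883"

```text
time: 21.57
eef_pos: [0.6042, -0.0623, 0.3455]
orientation: [[0.997, 0.075, -0.002], [0.075, -0.997, 0.0], [-0.002, -0.0, -1.0]]
wrist_force: [0.2, -0.7, -2.5]
width: 0.0257
finger_force: 24.0
```

```bash
python3 - <<'E'
from prof import *
go(yaw=-175.74);tilt(4.26)
f=grab_frame("side");cv2.imwrite("pics/s6.png",cv2.resize(f["pixels"][120:330,180:380,::-1],None,fx=2.8,fy=2.8))
E
```

```text
t 21.57 tcp [ 0.6042 -0.0623  0.3455] heading -175.68 w 0.0257 F [ 0.2  -0.74 -2.54] q [-0.17  0.29  1.24 -0.    1.61  1.32]
turn 0.001
-0.1525 28 a [0.029 0.047 0.063] b [0.01  0.029 0.033]
-0.1375 174 a [0.03  0.054 0.065] b [-0.024  0.011  0.031]
-0.1225 272 a [0.025 0.08  0.111] b [-0.035  0.002  0.038]
-0.1075 128 a [0.021 0.026 0.064] b [-0.027  0.002  0.03 ]
-0.0925 93 a [0.017 0.022 0.026] b [-0.026  0.005  0.03 ]
-0.0775 84 a [0.016 0.019 0.023] b [-0.026  0.006  0.031]
-0.0625 85 a [0.011 0.016 0.019] b [-0.015  0.008  0.03 ]
-0.0475 46 a [0.01  0.014 0.034] b [-0.008  0.006  0.015]
-0.0325 86 a [0.006 0.042 0.049] b [-0.01   0.005  0.015]
-0.0175 109 a [0.004 0.036 0.046] b [-0.01   0.007  0.015]
-0.0025 78 a [0.001 0.011 0.032] b [-0.01   0.001  0.013]
0.0125 34 a [-0.001  0.006  0.012] b [-0.017 -0.002  0.022]
0.0275 29 a [-0.005  0.     0.01 ] b [-0.013 -0.002  0.021]
0.0425 9 a [-0.006 -0.002  0.011] b [-0.016 -0.008  0.018]
```

View pics/s6.png

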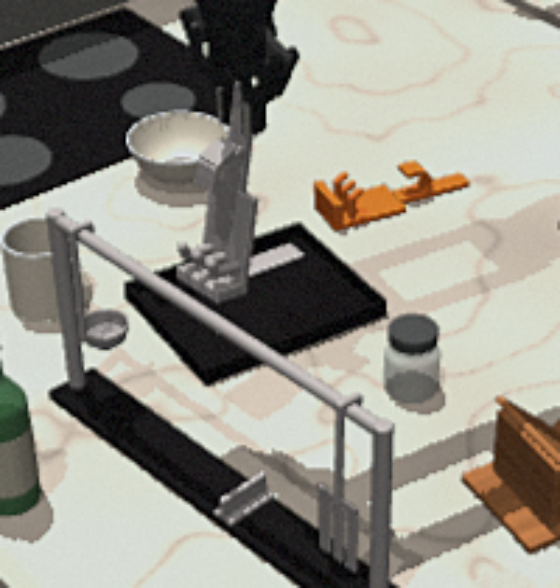

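The crop shows the hanger turned with hook and pegs towards the rail, about 100 mm short of it. The pointer is at (245,495), off to the right. I'll lower it, advance into the throat, then seat it.

Request:
drive_tool --pt "0.022 0 0 0.01 0" --pt "0.022 0 0 0.025 0" --pt "0.022 0 0 0.04 0" --pt "0.022 0 0 0.05 0" --pt "0.022 0 0 0.055 0" --pt "0.022 0.005 0 0.055 0" --pt "0.022 0.015 0 0.055 0" --pt "0.022 0.027 0 0.055 0" --pt "0.022 0.04 0 0.055 0" --pt "0.022 0.053 0 0.055 0" --pt "0.022 0.064 0 0.055 0" --pt "0.022 0.07 0 0.055 0" --pt "0.022 0.073 0 0.055 0" --pt "0.022 0.073 0 0.055 0" --pt "0.022 0.073 0 0.06 0" --pt "0.022 0.073 0 0.068 0" --pt "0.022 0.073 0 0.075 0" --pt "0.022 0.073 0 0.075 0"

```text
time: 23.17
eef_pos: [0.6756, -0.0563, 0.2693]
orientation: [[0.997, 0.075, -0.005], [0.075, -0.997, 0.001], [-0.004, -0.001, -1.0]]
wrist_force: [-0.8, 0.0, -3.7]
width: 0.0255
finger_force: 24.0
```

```bash
python3 - <<'E'
from prof import *
go();tilt(4.26)
E
```

```text
t 23.17 tcp [ 0.6756 -0.0563  0.2693] heading -175.72 w 0.0255 F [-0.84  0.03 -3.71] q [-0.15  0.43  1.21 -0.    1.5   1.35]
-0.1525 15 a [0.026 0.061 0.062] b [-0.026  0.007  0.029]
-0.1375 172 a [0.028 0.053 0.063] b [-0.023  0.015  0.032]
-0.1225 141 a [0.024 0.032 0.058] b [-0.021  0.004  0.031]
-0.1075 123 a [0.02  0.026 0.064] b [-0.023  0.004  0.029]
-0.0925 84 a [0.018 0.022 0.026] b [-0.024  0.005  0.031]
-0.0775 48 a [0.017 0.019 0.022] b [-0.027  0.001  0.03 ]
-0.0625 18 a [0.007 0.011 0.014] b [-0.018  0.015  0.027]
-0.0475 129 a [0.009 0.033 0.04 ] b [-0.04   0.01   0.039]
-0.0325 85 a [0.007 0.037 0.048] b [-0.012  0.008  0.035]
-0.0175 111 a [0.004 0.035 0.045] b [-0.012  0.005  0.015]
-0.0025 80 a [0.001 0.012 0.031] b [-0.01   0.     0.016]
0.0125 32 a [-0.     0.005  0.011] b [-0.022 -0.003  0.02 ]
0.0275 27 a [-0.004  0.005  0.011] b [-0.023 -0.008  0.022]
0.0425 8 a [-0.009  0.01   0.011] b [-0.015  0.014  0.021]
```

Request:
drive_tool --pt "0.022 0.002 0 0.004 0" --pt "0.022 0.004 0 0.008 0" --pt "0.022 0.006 0 0.012 0" --pt "0.022 0.008 0 0.016 0" --pt "0.022 0.009 0 0.02 0" --pt "0.022 0.009 0 0.023 0" --pt "0.022 0.009 0 0.025 0" --pt "0.022 0.009 0 0.025 0"

```text
time: 23.88
eef_pos: [0.686, -0.0558, 0.246]
orientation: [[0.997, 0.075, -0.001], [0.075, -0.997, 0.0], [-0.001, -0.0, -1.0]]
wrist_force: [-0.1, 0.4, -3.2]
width: 0.0259
finger_force: 24.0
```

Request:
drive_tool --pt "0.022 0 0 0.002 0" --pt "0.022 0 0 0.004 0" --pt "0.022 0 0 0.005 0" --pt "0.022 0 0 0.005 0" --pt "0.022 0 0 0.005 0"

```text
time: 24.3
eef_pos: [0.6872, -0.0559, 0.2433]
orientation: [[0.997, 0.075, 0.003], [0.075, -0.997, -0.0], [0.003, 0.001, -1.0]]
wrist_force: [-0.8, 0.5, 4.3]
width: 0.0256
finger_force: 24.7
```

```bash
python3 - <<'E'
from prof import *
go();tilt(4.26)
f=grab_frame("side");cv2.imwrite("pics/s7.png",cv2.resize(f["pixels"][150:330,190:340,::-1],None,fx=3.3,fy=3.3))
E
```

```text
t 24.3 tcp [ 0.6872 -0.0559  0.2433] heading -175.72 w 0.0256 F [-0.85  0.5   4.31] q [-0.14  0.46  1.23  0.    1.45  1.35]
-0.1525 15 a [0.036 0.059 0.064] b [-0.02   0.028  0.029]
-0.1375 171 a [0.032 0.054 0.066] b [-0.025  0.014  0.031]
-0.1225 137 a [0.025 0.033 0.058] b [-0.023  0.004  0.029]
-0.1075 129 a [0.022 0.027 0.066] b [-0.023  0.005  0.028]
-0.0925 82 a [0.019 0.023 0.025] b [-0.024  0.005  0.031]
-0.0775 83 a [0.015 0.019 0.023] b [-0.022  0.005  0.03 ]
-0.0625 73 a [0.011 0.016 0.019] b [-0.014  0.01   0.03 ]
-0.0475 39 a [0.011 0.014 0.042] b [-0.012  0.003  0.015]
-0.0325 44 a [0.038 0.046 0.05 ] b [-0.011  0.003  0.013]
-0.0175 193 a [0.005 0.026 0.045] b [-0.039  0.008  0.039]
-0.0025 84 a [0.002 0.012 0.031] b [-0.011  0.002  0.015]
0.0125 34 a [-0.002  0.005  0.011] b [-0.019 -0.002  0.02 ]
0.0275 28 a [-0.003  0.006  0.011] b [-0.025 -0.006  0.019]
0.0425 12 a [-0.008  0.008  0.011] b [-0.037 -0.011  0.043]
```

View pics/s7.png

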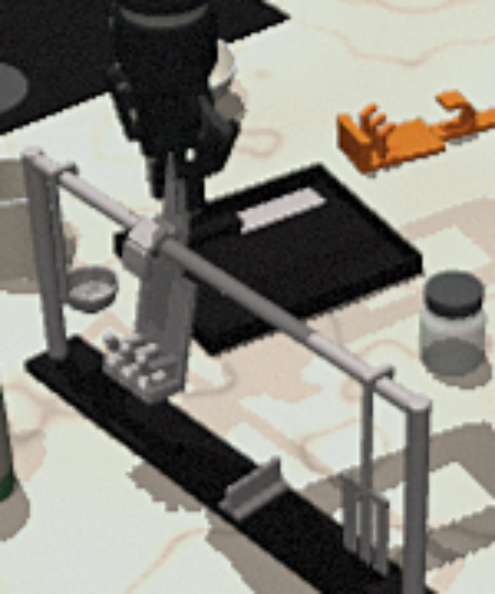

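The crop shows the hook seated over the rail at (155,240), left of the pointer at (255,485), with a gap of about 98 mm. I'll open briefly so it hangs upright, then regrip.

Request:
drive_tool --pt "0.026 0 0 -0.002 0" --pt "0.028 0 0 -0.002 0" --pt "0.034 0 0 -0.002 0" --pt "0.036 0 0 -0.002 0" --pt "0.036 0 0 -0.002 0" --pt "0.036 0 0 -0.002 0" --pt "0.036 0 0 -0.002 0" --pt "0.036 0 0 -0.002 0" --pt "0.036 0 0 -0.002 0" --pt "0.036 0 0 -0.002 0" --pt "0.036 0 0 -0.002 0" --pt "0.036 0 0 -0.002 0"

```text
time: 25.4
eef_pos: [0.6864, -0.0558, 0.2439]
orientation: [[0.997, 0.075, 0.0], [0.075, -0.997, -0.0], [0.0, 0.0, -1.0]]
wrist_force: [0.8, -0.0, 0.0]
width: 0.0361
finger_force: 0.0
```

```bash
python3 - <<'E'
from prof import *
go();tilt(4.26)
E
```

```text
t 25.4 tcp [ 0.6864 -0.0558  0.2439] heading -175.71 w 0.0361 F [ 0.8  -0.01  0.05] q [-0.14  0.46  1.23 -0.    1.45  1.35]
-0.1525 38 a [0.004 0.033 0.036] b [-0.022  0.012  0.031]
-0.1375 120 a [0.003 0.024 0.036] b [-0.025  0.017  0.03 ]
-0.1225 147 a [0.004 0.017 0.04 ] b [-0.022  0.004  0.028]
-0.1075 81 a [0.003 0.007 0.044] b [-0.024  0.008  0.031]
-0.0925 52 a [0.001 0.006 0.008] b [-0.024  0.012  0.03 ]
-0.0775 60 a [0.003 0.006 0.01 ] b [-0.022  0.004  0.031]
-0.0625 44 a [0.003 0.006 0.009] b [-0.02   0.006  0.032]
-0.0475 27 a [0.004 0.008 0.043] b [-0.014  0.01   0.023]
-0.0325 37 a [0.005 0.041 0.045] b [-0.007  0.005  0.014]
-0.0175 187 a [0.006 0.027 0.043] b [-0.04   0.008  0.037]
-0.0025 79 a [0.005 0.015 0.031] b [-0.01   0.002  0.014]
0.0125 45 a [0.006 0.009 0.01 ] b [-0.025  0.004  0.024]
0.0275 46 a [-0.002  0.008  0.011] b [-0.026  0.004  0.031]
0.0425 51 a [0.004 0.009 0.011] b [-0.028  0.001  0.02 ]
```

Request:
drive_tool --pt "0.022 0 0 0 0" --pt "0.022 0 0 0 0" --pt "0.022 0 0 0 0" --pt "0.022 0 0 0 0" --pt "0.022 0 -0.004 0 0" --pt "0.022 0 -0.012 0 0" --pt "0.022 0 -0.022 0 0" --pt "0.022 0 -0.032 0 0" --pt "0.022 0 -0.042 0 0" --pt "0.022 0 -0.052 0 0" --pt "0.022 0 -0.062 0 0" --pt "0.022 0 -0.072 0 0" --pt "0.022 0 -0.082 0 0" --pt "0.022 0 -0.09 0 0" --pt "0.022 0 -0.095 0 0" --pt "0.022 0 -0.098 0 0" --pt "0.022 0 -0.098 0 0" --pt "0.022 0 -0.098 0 0" --force 20

```text
time: 26.95
eef_pos: [0.6791, 0.0428, 0.2438]
orientation: [[0.997, 0.075, 0.0], [0.075, -0.997, 0.002], [0.0, -0.002, -1.0]]
wrist_force: [1.0, 0.8, -1.2]
width: 0.0255
finger_force: 24.9
```

```bash
cat > fin.py <<'E'
from prof import *
go();tilt(4.26)
# mark & hanger in rail y, both views (no model): mark plate top, hanger hook/tab
a0=np.radians(4.26);e=np.array([-np.sin(a0),np.cos(a0)]);d=np.array([np.cos(a0),np.sin(a0)]);o=np.array([.7028,.0056])
for n in("side","top"):
    f=grab_frame(n);P=cloud(f);h=cv2.cvtColor(f["pixels"],cv2.COLOR_RGB2HSV).astype(int)
    a=(P[...,:2]-o)@d;b=(P[...,:2]-o)@e;z=P[...,2];g=(h[...,2]>70)&(h[...,1]<60)
    for nm,m in(("mark",g&(abs(a)<.03)&(z>.029)&(z<.045)&(abs(b-.04)<.03)),("hook",g&(abs(a)<.04)&(z>.232)&(z<.26)&(abs(b-.04)<.04)),("body",g&(abs(a)<.05)&(z>.09)&(z<.2)&(abs(b-.04)<.06))):
        if m.sum()>3: print(n,nm,m.sum(),np.percentile(b[m],[2,50,98]).round(4),"a",a[m].mean().round(4),"z",z[m].mean().round(4))
E
python3 fin.py
```

```text
t 26.95 tcp [0.6791 0.0428 0.2438] heading -175.69 w 0.0255 F [ 0.99  0.81 -1.24] q [0.   0.45 1.25 0.   1.45 1.5 ]
-0.1525 38 a [0.011 0.034 0.037] b [-0.025  0.014  0.03 ]
-0.1375 137 a [0.005 0.027 0.037] b [-0.024  0.016  0.032]
-0.1225 169 a [0.005 0.017 0.041] b [-0.019  0.004  0.027]
-0.1075 101 a [0.003 0.007 0.045] b [-0.025  0.003  0.03 ]
-0.0925 72 a [0.001 0.006 0.009] b [-0.022  0.007  0.03 ]
-0.0775 56 a [0.004 0.007 0.009] b [-0.018  0.006  0.03 ]
-0.0625 58 a [0.005 0.007 0.009] b [-0.016  0.008  0.03 ]
-0.0475 36 a [0.005 0.009 0.044] b [-0.012  0.007  0.03 ]
-0.0325 45 a [0.004 0.042 0.046] b [-0.008  0.008  0.016]
-0.0175 210 a [0.007 0.027 0.042] b [-0.038  0.008  0.041]
-0.0025 87 a [0.005 0.014 0.031] b [-0.01   0.004  0.015]
0.0125 40 a [0.006 0.008 0.011] b [-0.018  0.001  0.021]
0.0275 38 a [0.006 0.008 0.011] b [-0.017  0.001  0.02 ]
0.0425 42 a [0.004 0.008 0.01 ] b [-0.036 -0.001  0.014]
side mark 73 [0.0403 0.0448 0.0485] a 0.0024 z 0.0364
side hook 132 [0.0213 0.0406 0.0586] a -0.0056 z 0.2406
side body 657 [0.013  0.0457 0.0705] a -0.0047 z 0.1333
top body 72 [0.0074 0.0216 0.0658] a -0.0154 z 0.1793
```

Hanger (about 0.0415) and pointer (0.040–0.0425) agree along the rail within about 2 mm. Letting go and withdrawing straight up.

Request:
drive_tool --pt "0.026 0 0 0 0" --pt "0.028 0 0 0 0" --pt "0.034 0 0 0 0" --pt "0.044 0 0 0 0" --pt "0.05 0 0 0 0" --pt "0.05 0 0 -0.01 0" --pt "0.05 0 0 -0.03 0" --pt "0.05 0 0 -0.06 0" --pt "0.05 0 0 -0.09 0" --pt "0.05 -0.02 0 -0.12 0" --pt "0.05 -0.05 0 -0.13 0" --pt "0.05 -0.08 0 -0.13 0" --pt "0.05 -0.1 0 -0.13 0" --pt "0.05 -0.1 0 -0.13 0" --pt "0.05 -0.1 0 -0.13 0" --pt "0.05 -0.1 0 -0.13 0" --pt "0.05 -0.1 0 -0.13 0" --pt "0.05 -0.1 0 -0.13 0"

```text
time: 28.6
eef_pos: [0.5803, 0.0344, 0.3733]
orientation: [[0.997, 0.075, -0.0], [0.075, -0.997, 0.0], [-0.0, -0.0, -1.0]]
wrist_force: [-0.5, 0.3, -0.2]
width: 0.0498
finger_force: 0.0
```

```bash
python3 fin.py | grep -E "^t |side|top"; python3 - <<'E'
from station import *
import cv2
f=grab_frame("side");cv2.imwrite("pics/s8.png",cv2.resize(f["pixels"][150:350,190:360,::-1],None,fx=2.8,fy=2.8))
E
```

```text
t 28.6 tcp [0.5803 0.0344 0.3733] heading -175.71 w 0.0498 F [-0.48  0.3  -0.22] q [-0.01  0.24  1.25  0.    1.65  1.48]
side mark 65 [0.0388 0.0451 0.0493] a 0.0032 z 0.0367
side hook 132 [0.0267 0.0414 0.0539] a -0.0049 z 0.2409
side body 646 [0.0117 0.0456 0.0694] a 0.0003 z 0.1328
top mark 8 [0.0371 0.0397 0.0424] a -0.0245 z 0.0345
```

View pics/s8.png

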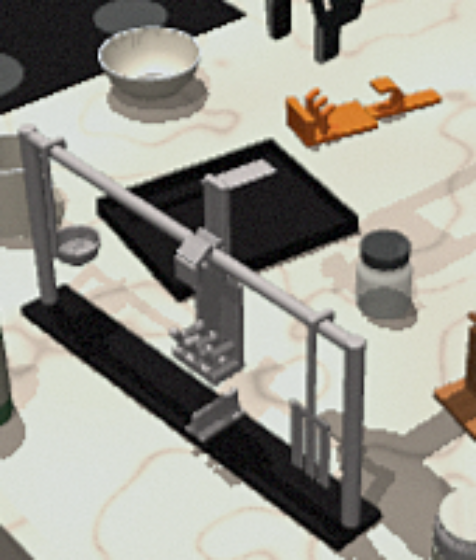

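The hanger hangs upright on the rail, hook at (200,250), directly above the pointer at (215,410), and the gripper is clear. Handing in.

```bash
python3 -c "
from station import *
print(sign_off())"
```

```text
the job is handed in; nothing more can be done
None
```

I handed the job in at about 29 s: the hanger hangs upright on the rail, let go, within about 2 mm of the pointer by my camera measurement. It was leaned on the stand and retaken by its top first. On the way it slipped once from the gripper and once fell about 0.18 m back into the tray, with no bystander seen to move. `sign_off()` returned no verdict.

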